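Hang the check plate on the balance and release the beam

ROBOT

A 7-joint arm with a two-finger parallel gripper is mounted at the origin on the work surface. World frame = base frame: x ahead of the robot, y to its left, z up, the work surface at z = 0. Lengths are in m, angles in degrees, forces in N, time in s.
With the tool pointing down it reaches from about 0.425 to 0.875 m from the base axis. Payload 4.7 kg.
Tool frame: the origin (TCP) lies at the very end of the fingers, on their centre line; the grasp point (between the pads) lies env.tcp_to_grasp behind it (env.tcp_to_grasp is the distance from the TCP to the grasp point, in m); z points along the fingers, x is the direction in which the jaws open and shut, and the axes are right-handed (so a half turn about z gives the same grasp; the last joint's range is limited). The gripper opens to 87 mm and grips with 3 to 60 N. Pads are 19 mm wide; open, the fingers measure 117 mm over their backs; the gripper's body (75 mm by 190 mm) begins 51 mm behind the grasp point.
Start: joints at [64.234, 18.392, -4.016, 83.108, 1.295, 78.541, -3.26], TCP at [0.291, -0.581, 0.223] pointing down, gripper open.
Joint ranges: [-163.93, 163.93], [-17.29, 119.83], [-79.2, 71.16], [3.27, 140.29], [-89.18, 269.18], [5.43, 117.66], [-154.24, 154.24]. Speed limits (degrees/s): [147.25, 147.25, 180, 180, 180, 180, 180].

INTERFACE

Orientations are given as [roll, pitch, yaw] about the fixed x, y, z axes, in that order (R = Rz(yaw) Ry(pitch) Rx(roll)).
In Python, from cell import env gives the robot as it stands. The module is installed in compiled form; this text tells all that it offers.
- The arm moves only by the tool send_rows, never from a script. Its argument "steps" is a list of rows, each a list of 3 entries, a list of its own where there are three numbers: the shift along the tool's x, y, z in m, then the turn, a rotation vector about the tool's x, y, z in rad, then the finger opening in m, from 0 to 0.087. A call has exactly 5 rows; each row is the pose to reach, as a shift and turn from the pose commanded when the call began, along the tool's axes at that moment; what a row does not reach only later rows make up. A row lasts 1/12 s, in which the tool goes at most 41.7 mm and 7.16 degrees, less where a joint would pass 70% of its speed; a pose out of reach is approached as far as the arm can. A call with a gripper value outside its range is refused whole. The fingers move at their own pace and stop on an object; "grip_force" is the grip in N (left out, the last holds). Time passes only in rows, so rows that repeat a pose let the fingers close, or fill a call up. It gives the time, the measured TCP pose, the force and the opening at its end, in the units of the state.
- env.get_obs(): the state, without advancing time (a new reading comes with each control period).
- env.read_camera(name): name is "scene" or "top"; returns a dict with "pixels" (480x640x3 uint8, red, green, blue), "fx", "fy", "cx", "cy" (pixels), "position" and "rotation" of the camera in the world. Camera axes: x right, y up, looking along -z (the intrinsics and any distortion apply to the point x, -y, -z); pixel columns grow to the right and rows downward; lengths in m; the calibration is good to about 2 mm. A picture is of the moment at which its call begins. There is no depth.
- env.sign_off(): hands the job in, once; it reports no verdict.
The state is a dict: "time_s": time; "qpos": joint angles; "joint_velocities": joint speeds; "effort": joint torques, N m; "tool_pos": TCP position; "tool_rot": TCP orientation; "force": force on the tool from outside, world axes, zero at the start; "wrist_torque": the same for the moment, N m; "grip_width": finger opening in m.
Only numpy, scipy, OpenCV 4.12 (cv2) and the standard library are available. Lean on these libraries where they do the work, as an engineer would, in place of code of your own. Each camera call takes 0.05 s, during which the arm holds its last target.

TASK

Of the three look-alike brass check plates, take the one whose two holes match the twin pins on the balance's sloping black carrier, and hang it on both pins, holes along the upper edge, until it lies flush on the carrier. Once it hangs there and you have let go of it, swing the red release lever fully over, away from the robot, to free the beam. Leave the other two plates and everything else on the counter where they are.

Things in the scene. Friction and masses are not known exactly. Their poses are not given: they have to be found in the camera images.
- check100_center (a point): Loose brass plate 150 (y) x 80 (x) x 6 mm, 0.55 kg, lying flat, x within 20 deg of world +x. Black upright fin handle mid-top, 14 mm thick (x) x 44 mm (y), from 6 to 46 mm above the underside. Two 14 mm through holes at x = +22, y = +-50 mm, 100 mm apart. Point: handle axis, 23 mm above the underside; axes: z out of the top, x to the edge with the holes.
- check100_left (a point): Centre of the check plate's left hole, on the plate's underside (plate x = 22, y = +50, z = 0 mm); axes as check100_center.
- check100_right (a point): Centre of the check plate's right hole, on the plate's underside (plate x = 22, y = -50, z = 0 mm); axes as check100_center.
- check80_center (a point): Loose brass plate 150 (y) x 80 (x) x 6 mm, 0.55 kg, lying flat, x within 20 deg of world +x. Black upright fin handle mid-top, 14 mm thick (x) x 44 mm (y), from 6 to 46 mm above the underside. Two 14 mm through holes at x = +22, y = +-40 mm, 80 mm apart. Point: handle axis, 23 mm above the underside; axes: z out of the top, x to the edge with the holes.
- check120_center (a point): Loose brass plate 150 (y) x 80 (x) x 6 mm, 0.55 kg, lying flat, x within 20 deg of world +x. Black upright fin handle mid-top, 14 mm thick (x) x 44 mm (y), from 6 to 46 mm above the underside. Two 14 mm through holes at x = +22, y = +-60 mm, 120 mm apart. Point: handle axis, 23 mm above the underside; axes: z out of the top, x to the edge with the holes.
- carrier_face (a point): Middle of the fixed balance's black carrier face, 120 (x) x 170 mm (y), 62 mm above the counter, sloping 35 deg, upper edge away from the robot. Axes: z out of the face, x up the slope, y left. Two pins square to it at x = 22, y = +-50 mm. The hung plate lies centred on it, axes alike. Level distance 115 to 135 mm behind: a 22 mm column and a 280 mm beam, 125 mm above the counter.
- pin_left (a point): Root of the carrier's left pin, on the sloping face (face x = 22, y = +50 mm from the face's middle). Steel pin 10 mm thick, 20 mm long, its last 6 mm tapering to 4 mm. Axes: z along the pin out of the face (35 degrees from vertical, leaning towards the robot's side), x up the slope, y to the left along the face.
- pin_right (a point): Root of the carrier's right pin, on the sloping face (face x = 22, y = -50 mm from the face's middle). Steel pin 10 mm thick, 20 mm long, its last 6 mm tapering to 4 mm. Axes: z along the pin out of the face (35 degrees from vertical, leaning towards the robot's side), x up the slope, y to the left along the face.
- release (a joint): Red release lever on a grey block, left of the carrier (145 mm along y, 55 mm nearer the robot than its middle). Angle, rad: 0 leaning to the robot's side (0.5 from upright), 1.0 fully over, leaning away; starts at 0 to 0.2. Its hinge is level, parallel to the carrier's y; a light push moves it, it stays where left, and it tips the beam slightly.
- release_tip (a point): Centre of the 26 mm ball at the tip of the release lever, 80 mm from its pivot (34 mm above the counter), which at joint 0.5 is straight below it. Its horizontal swing is along the level direction of the carrier's x.
- loupe_center (a point): Loose matte black loupe lying on the counter, about 90 x 42 x 26 mm; centre of its round part, 13 mm up. Bystander.
- cube_center (a point): Loose clear glass reference cube, 60 mm; its centre. Bystander.
- tray_center (a point): Loose walnut stone tray, 140 x 200 x 25 mm; its centre, 12 mm up. Bystander.
Not all that is in view belongs to the job. Leave any blue or orange look-alike of the part that bears check100_center alone.

How it is judged:
By the outcome, as a careful person would: the job done as asked, in the order asked, and still so for the second after the job is handed in, with the robot touching nothing.
It also fails if it takes over 54 s, if anything falls off the work surface, if the arm or the gripper's body presses on something with over 40 N, if the wrist force passes 120 N, or if a joint passes its speed limit or range.

## Working session

There is one attempt and no reset: what is moved stays moved. The work goes in short steps, Python scripts to look and compute and a tool call to move; the robot and the scene stay as the last step left them, time stands still between calls to the robot, and variables do not carry over. Pictures are saved under pics/ and viewed, and the job is handed in when it is done.

Besides the shell and the picture viewer there is one more tool, called as name(argument=value, ...), one argument or row to a line, values as JSON. send_rows: Moves the arm, as the interface text tells. Its arguments: {"type":"object","properties":{"steps":{"type":"array"},"grip_force":{"type":"number"}},"required":["steps"]}

```bash
mkdir -p pics
python3 - <<'E'
from cell import env
import cv2
o=env.get_obs()
print({k:o[k] for k in('time_s','tool_pos','tool_rot','force','grip_width')},env.tcp_to_grasp)
for n in('scene','top'):
    c=env.read_camera(n); cv2.imwrite(f'pics/{n}0.png',c['pixels'][:,:,::-1])
    print(n,{k:v for k,v in c.items() if k!='pixels'})
E
```

```text
{'time_s': 0.0, 'tool_pos': array([ 0.29048272, -0.58087771,  0.22147127]), 'tool_rot': array([ 1.79992329e+02,  1.06199598e-01, -6.34229068e+01]), 'force': array([ 0.22849739, -0.30768301, -0.59621171]), 'grip_width': 0.0868041609651146} 0.0187
scene {'fx': 546.4102598002531, 'fy': 546.4102598002531, 'cx': 313.80194569706634, 'cy': 232.85465045763763, 'position': array([ 1.18409334, -0.50362863,  1.13066424]), 'rotation': array([3.91467945e+01, 4.05713045e-02, 5.44885461e+01])}
top {'fx': 562.022958493937, 'fy': 562.022958493937, 'cx': 324.95852807897614, 'cy': 246.11642071168845, 'position': array([0.29980051, 0.00604123, 1.52583255]), 'rotation': array([ 7.47623695e+00, -4.37592874e-02, -9.11819161e+01])}
```

View pics/scene0.png

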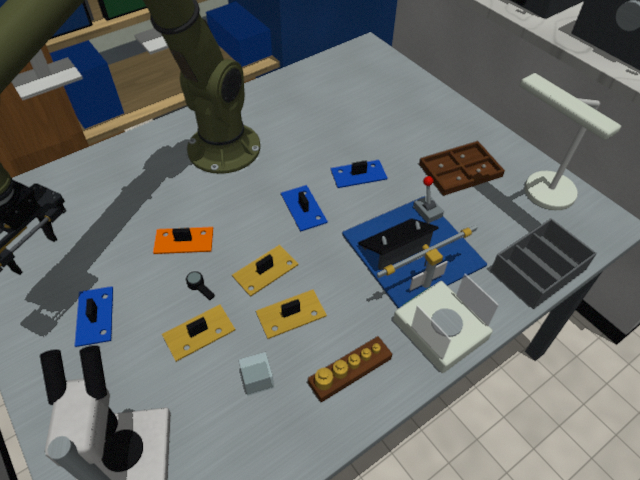

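View pics/top0.png

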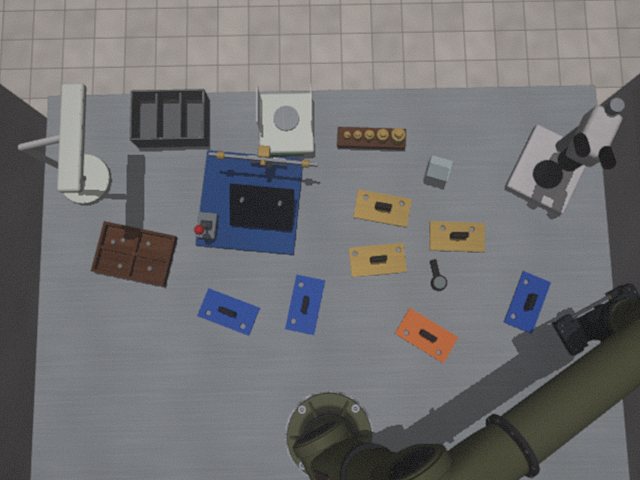

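The top view shows three brass candidates at (383,208), (458,236) and (378,260). Blue plates (228,311), (305,304), (527,302) and the orange one (427,335) are look-alikes to leave alone. Next I measure hole spacing.

```bash
cat > h.py <<'E'
import numpy as np,cv2
from scipy.spatial.transform import Rotation as R
def Rm(rpy): return R.from_euler('xyz',rpy,degrees=True).as_matrix()
def ray(c,u,v):
    d=Rm(c['rotation'])@np.array([(u-c['cx'])/c['fx'],-(v-c['cy'])/c['fy'],-1.])
    return np.array(c['position']),d
def onz(c,u,v,z):
    p,d=ray(c,u,v); return p+d*(z-p[2])/d[2]
def proj(c,P):
    q=Rm(c['rotation']).T@(np.array(P)-c['position'])
    return np.array([c['cx']+c['fx']*q[0]/-q[2], c['cy']-c['fy']*q[1]/-q[2]])
def tri(c1,uv1,c2,uv2):
    p,d=ray(c1,*uv1);q,e=ray(c2,*uv2)
    s=np.linalg.lstsq(np.c_[d,-e],q-p,rcond=None)[0]
    a=p+d*s[0];b=q+e*s[1]
    return (a+b)/2,np.linalg.norm(a-b)
E
python3 - <<'E'
from cell import env
from h import *
c=env.read_camera('top');s=env.read_camera('scene')
for n,k in(('t',c),('s',s)):
    im=k['pixels'];hsv=cv2.cvtColor(im,cv2.COLOR_RGB2HSV)
    m=cv2.inRange(hsv,(17,90,90),(30,255,255))
    cn,hi=cv2.findContours(m,cv2.RETR_CCOMP,cv2.CHAIN_APPROX_NONE)
    for i,q in enumerate(cn):
        if hi[0][i][3]<0 and cv2.contourArea(q)>900:
            r=cv2.minAreaRect(q);print(n,'plate',r)
            for z in [0.006]: print('  ',onz(k,*r[0],z))
            corners=[onz(k,*p,0.006) for p in cv2.boxPoints(r)]
            print('  sides',[round(float(np.linalg.norm(corners[j]-corners[j-1])),4) for j in range(4)])
            j=hi[0][i][2]
            while j>=0:
                M=cv2.moments(cn[j])
                if M['m00']>3:
                    u,v=M['m10']/M['m00'],M['m01']/M['m00'];print('   hole',u,v,M['m00'],onz(k,u,v,0.003))
                j=hi[0][j][0]
def crop(k,x0,y0,w,h,f,name): cv2.imwrite(name,cv2.resize(k['pixels'][y0:y0+h,x0:x0+w,::-1],None,fx=f,fy=f,interpolation=cv2.INTER_CUBIC))
crop(c,340,180,155,105,5,'pics/tplates.png'); crop(c,190,140,135,120,5,'pics/tcar.png'); crop(s,340,160,150,135,5,'pics/scar.png');crop(s,155,235,180,130,4,'pics/spl.png')
E
```

```text
t plate ((377.2295227050781, 259.5246276855469), (28.971437454223633, 54.683589935302734), 84.80557250976562)
   [ 0.45950242 -0.14057428  0.006     ]
  sides [0.0791, 0.1494, 0.0792, 0.1484]
   hole 378.037037037037 258.93703703703704 135.0 [ 0.46138148 -0.1431164   0.003     ]
   hole 354.3333333333333 253.33333333333331 33.5 [ 0.47807669 -0.07896051  0.003     ]
   hole 398.0 249.5 34.0 [ 0.48616436 -0.19847875  0.003     ]
t plate ((456.99176025390625, 236.23187255859375), (54.96495056152344, 28.73168182373047), 2.0454084873199463)
   [ 0.5190248  -0.36072616  0.006     ]
  sides [0.1496, 0.0795, 0.1507, 0.0795]
   hole 458.69262720664585 235.41640706126685 160.5 [ 0.52161887 -0.36622624  0.003     ]
   hole 471.18518518518516 228.86243386243385 31.5 [ 0.53908643 -0.40144803  0.003     ]
   hole 442.0 227.78494623655914 31.0 [ 0.54372167 -0.3214992   0.003     ]
t plate ((382.0528564453125, 207.9197235107422), (53.933013916015625, 28.34196662902832), 10.17551040649414)
   [ 0.60195971 -0.15852026  0.006     ]
  sides [0.1477, 0.0796, 0.1487, 0.0794]
   hole 382.900108577633 206.5
[... 2548 characters left out ...]
636363636364 60.5 [-0.44936141  0.03174842  0.003     ]
   hole 136.3781094527363 64.50746268656717 33.5 [-0.55795612 -0.03599836  0.003     ]
   hole 145.5 61.0 4.0 [-5.59120565e-01 -4.94784349e-04  3.00000000e-03]
   hole 156.78431372549016 56.37254901960784 8.5 [-0.56225911  0.04490888  0.003     ]
   hole 162.24444444444444 53.77777777777778 7.5 [-0.56587743  0.06817875  0.003     ]
   hole 166.5 52.0 4.0 [-0.56728729  0.08578936  0.003     ]
s plate ((94.00001525878906, 17.4999942779541), (36.36619567871094, 108.46612548828125), 71.56504821777344)
   [-0.94497336 -0.04108923  0.006     ]
  sides [0.266, 0.4429, 0.2948, 0.4057]
   hole 146.5 14.0 4.0 [-0.85516053  0.13871588  0.003     ]
```

View pics/tplates.png

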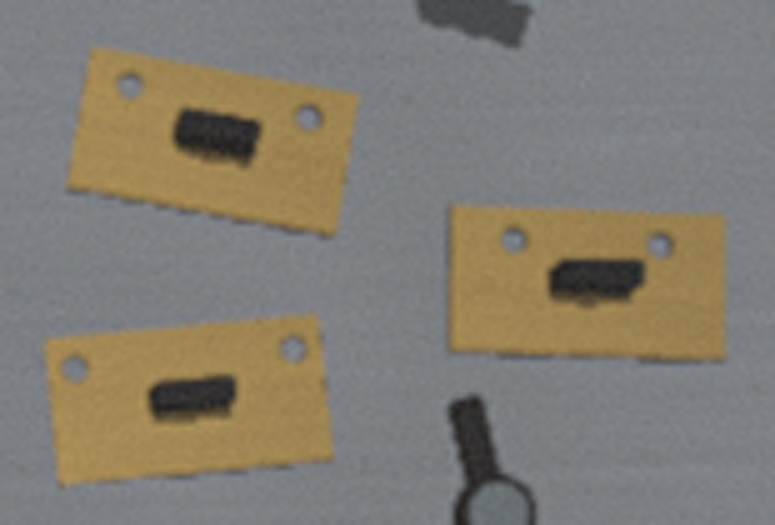

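View pics/tcar.png

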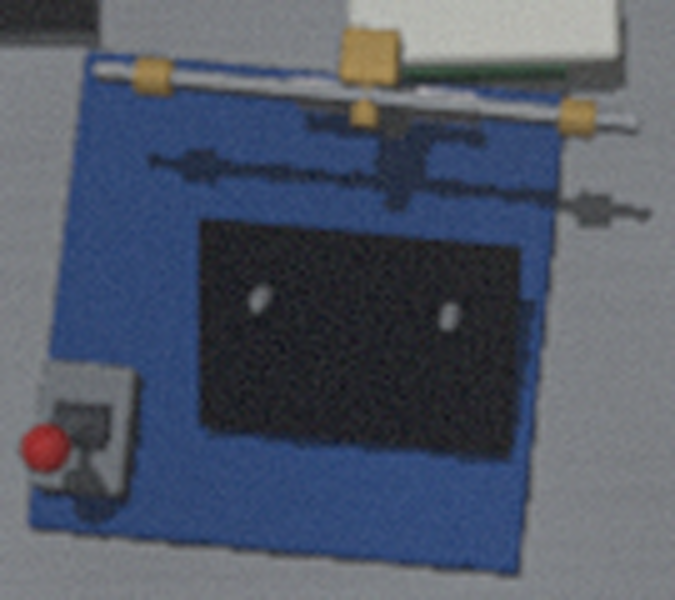

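View pics/scar.png

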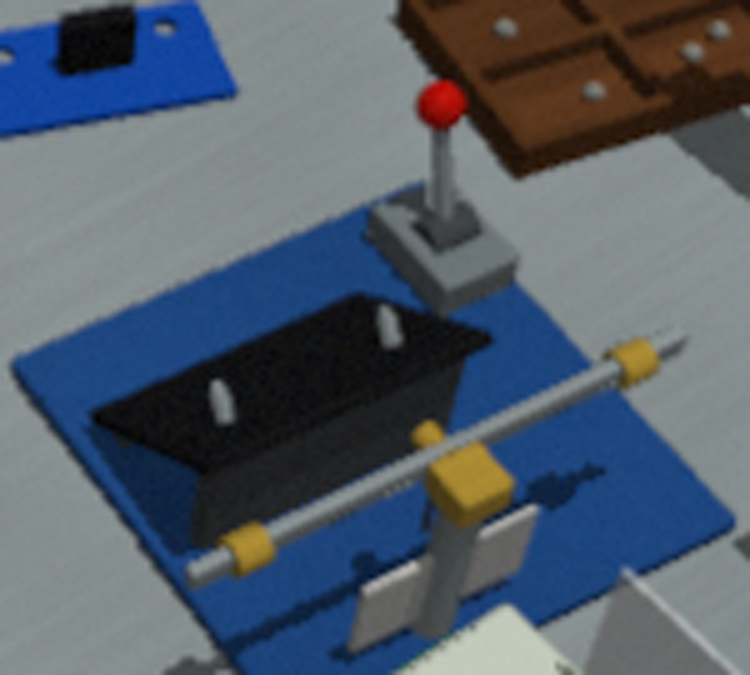

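The upper-left brass plate in the crop, at (383,208) in full top pixels, has holes 99.5 mm apart, against 120 and 80 mm for the others, so it is check100. The pins and carrier face are clear in both views. Next I triangulate the pins, the carrier and the lever ball.

Run:
```python
from cell import env
from h import *
c=env.read_camera('top');s=env.read_camera('scene')
pins={}
for n,k,box in(('t',c,(228,182,70,52)),('s',s,(356,210,86,46))):
    x0,y0,w,h=box; im=k['pixels'];sub=im[y0:y0+h,x0:x0+w]
    g=cv2.cvtColor(sub,cv2.COLOR_RGB2GRAY);hsv=cv2.cvtColor(sub,cv2.COLOR_RGB2HSV)
    dark=(g<60).astype(np.uint8)
    cn,_=cv2.findContours(dark,cv2.RETR_EXTERNAL,cv2.CHAIN_APPROX_NONE)
    q=max(cn,key=cv2.contourArea);r=cv2.minAreaRect(q)
    ap=cv2.approxPolyDP(q,3,True)[:,0]+[x0,y0]
    print(n,'poly',ap.tolist(),[(p+np.array([x0,y0])).round(1).tolist() for p in cv2.boxPoints(r)])
    fill=np.zeros_like(dark);cv2.drawContours(fill,[cv2.convexHull(q)],-1,1,-1)
    m=((g>70)&(hsv[...,1]<70)&(cv2.erode(fill,np.ones((3,3)))>0)).astype(np.uint8)
    nn,lab,st,ce=cv2.connectedComponentsWithStats(m)
    pins[n]=[]
    for i in range(1,nn):
        if st[i][4]<6: continue
        ys,xs=np.where(lab==i);wt=(g[ys,xs].astype(float)-25)
        # use a dilated weighted centroid
        ys,xs=np.where(cv2.dilate((lab==i).astype(np.uint8),np.ones((3,3)))>0);wt=np.clip(g[ys,xs].astype(float)-35,0,None)
        u=(xs*wt).sum()/wt.sum()+x0;v=(ys*wt).sum()/wt.sum()+y0
        d=np.c_[xs,ys]-[u-x0,v-y0];cov=(d.T*wt)@d/wt.sum();ev,V=np.linalg.eigh(cov)
        print(n,'pin',u,v,st[i],'axis',V[:,1],np.sqrt(ev)); pins[n].append((u,v))
    hsvA=cv2.cvtColor(im,cv2.COLOR_RGB2HSV)
    red=(cv2.inRange(hsvA,(0,170,90),(4,255,255))|cv2.inRange(hsvA,(174,170,90),(180,255,255)))
    a=[(190,215,25,35),(415,170,25,30)][n=='s'];mm=np.zeros_like(red);mm[a[1]:a[1]+a[3],a[0]:a[0]+a[2]]=red[a[1]:a[1]+a[3],a[0]:a[0]+a[2]]
    ys,xs=np.where(mm);print('red',xs.mean(),ys.mean(),len(xs),np.ptp(xs)+1,np.ptp(ys)+1);pins[n+'r']=(xs.mean(),ys.mean())
print('ball',tri(c,pins['tr'],s,pins['sr']))
T=sorted(pins['t']);S=sorted(pins['s'],reverse=True)
P=[tri(c,a,s,b) for a,b in zip(T,S)];print(P)
l,r=P[0][0],P[1][0];print(np.linalg.norm(l-r),np.degrees(np.arctan2(-(l-r)[0],(l-r)[1])))
```

```text
t poly [[229, 184], [231, 227], [292, 230], [296, 203], [293, 189]] [[225.0, 226.5], [229.2, 182.2], [297.4, 188.7], [293.1, 233.0]]
t pin 241.34288121314236 199.28812131423757 [12 15  4  6 17] axis [-0.43912549  0.89842574] [1.09310412 1.55943504]
t pin 279.41459502806737 202.8123496391339 [50 19  4  5 17] axis [-0.30614081  0.95198624] [1.09845043 1.58888538]
red 197.57894736842104 228.52631578947367 19 6 7
s poly [[440, 227], [427, 222], [436, 219], [430, 221], [421, 210], [415, 210], [422, 221], [409, 218], [358, 241], [356, 246], [362, 255], [411, 255], [422, 250], [424, 243], [429, 245], [432, 233]] [[354.4, 243.0], [427.4, 203.2], [445.8, 237.0], [372.7, 276.8]]
s pin 428.67588325652844 215.93855606758834 [71  5  4  4  7] axis [-0.73638876 -0.67655864] [1.0471822  1.71792446]
s pin 417.3916941953752 224.88249174138744 [60 11  4  8 27] axis [0.25119164 0.96793737] [1.04648977 2.25968952]
s pin 383.93250747543783 239.8735583084152 [26 26  5  9 32] axis [0.25695751 0.9664227 ] [1.01828505 2.3618168 ]
red 428.15384615384613 180.2 65 9 9
ball (array([0.53712124, 0.32459502, 0.11048826]), np.float64(0.0008138037871976472))
[(array([0.6212671 , 0.22595065, 0.10983259]), np.float64(0.031161469904037942)), (array([0.6232627 , 0.14664855, 0.13075863]), np.float64(0.08387790744609408))]
0.08204087565422764 1.4415180614777865
```

Run:
```python
from cell import env
from h import *
c=env.read_camera('top');s=env.read_camera('scene')
P=[tri(c,a,s,b) for a,b in (((241.34,199.29),(417.39,224.88)),((279.41,202.81),(383.93,239.87)))]
l,r=P[0][0],P[1][0];print(P);yaw=np.arctan2(-(l-r)[0],(l-r)[1]);print(np.linalg.norm(l-r),np.degrees(yaw))
# mid pin at z=10 up => face centre
F=R.from_euler('z',yaw).as_matrix()@R.from_euler('y',-35,degrees=True).as_matrix()
m=(l+r)/2; print('face mid from pins',m-F@[.022,0,.010])
UL,UR,LR,LL=[(230,184),(294,189.4),(292.6,231.6),(230,225.6)]
q=[onz(c,*UL,.0964),onz(c,*UR,.0964),onz(c,*LR,.0276),onz(c,*LL,.0276)];print(np.round(q,4),np.mean(q,0))
for a,b in((0,1),(3,2)):
  d=q[a]-q[b];print(np.degrees(np.arctan2(-d[0],d[1])),np.linalg.norm(d))
# ball
for k,u0,v0 in((c,199,229),(s,428,181)):
  im=k['pixels'].astype(int)[v0-14:v0+15,u0-14:u0+15]
  w=((im[...,0]>1.8*im[...,1])&(im[...,0]>1.8*im[...,2])&(im[...,0]>60))
  ys,xs=np.where(w);(x,y),rr=cv2.minEnclosingCircle(np.c_[xs,ys].astype(np.float32));print(xs.mean()+u0-14,ys.mean()+v0-14,w.sum(),x+u0-14,y+v0-14,rr)
  if k is c:A=(xs.mean()+u0-14,ys.mean()+v0-14)
  else:B=(xs.mean()+u0-14,ys.mean()+v0-14)
ball=tri(c,A,s,B);print('ball',ball)
fm=m-F@[.022,0,.010];xl=np.array([np.cos(yaw),np.sin(yaw),0]);yl=np.array([-np.sin(yaw),np.cos(yaw),0])
print('ball rel',(ball[0]-fm)@xl,(ball[0]-fm)@yl)
pv=fm-.055*xl+.145*yl;print('pivot',pv)
```

```text
[(array([0.61787548, 0.2179558 , 0.08095046]), np.float64(0.0008297086044587531)), (array([0.60628299, 0.11825707, 0.08169084]), np.float64(0.0008943530217690937))]
0.10037315709818562 -6.632294861222433
face mid from pins [0.59987587 0.16952538 0.06051045]
[[0.6554 0.2448 0.0964]
 [0.6376 0.0785 0.0964]
 [0.5376 0.0873 0.0276]
 [0.5575 0.2561 0.0276]] [0.59704467 0.16667919 0.062     ]
-6.097898844943027 0.16727675232824343
-6.711528535374828 0.17000357434227617
198.8 228.8923076923077 65 199.0 229.0 4.472236156463623
428.13157894736844 180.3421052631579 76 428.27777767181396 180.5 4.954833507537842
ball (array([0.53697629, 0.32265254, 0.11061585]), np.float64(0.002069083253367743))
ball rel -0.08016438281008763 0.14483769293458387
pivot [0.56199102 0.31990735 0.06051045]
```

Pins, face and ball agree with the known geometry: face about (0.599, 0.169, 0.062) with yaw -6.5°, and lever near 0.18 rad. I'll make a helper that turns a world target into tool-axis shifts.

```bash
cat >> h.py <<'E'
def go(env,pos,rpy,frac=(1,)):
    o=env.get_obs();Rc=Rm(o['tool_rot']);p=np.array(o['tool_pos'])
    for f in frac:
        print(f,'shift',(Rc.T@((np.array(pos)-p)*f)).round(4),'rot',(R.from_matrix(Rc.T@Rm(rpy)).as_rotvec()*f).round(4))
def st(env):
    o=env.get_obs();print({k:np.round(o[k],4).tolist() for k in('time_s','tool_pos','tool_rot','force','wrist_torque','grip_width','qpos')})
E
python3 - <<'E'
from cell import env
from h import *
go(env,[.604,-.1586,.12],[180,0,-11.5],(.36,.72,1))
E
```

```text
0.36 shift [-0.0856 -0.1689  0.0369] rot [-0.000e+00  1.000e-04 -3.263e-01]
0.72 shift [-0.1713 -0.3379  0.0738] rot [-1.000e-04  2.000e-04 -6.525e-01]
1 shift [-0.2379 -0.4693  0.1025] rot [-1.000e-04  2.000e-04 -9.063e-01]
```

send_rows(
  steps=[
    [[-0.017,-0.034,0],[0,0,-0.065],0.07],
    [[-0.034,-0.068,0],[0,0,-0.13],0.07],
    [[-0.051,-0.101,0],[0,0,-0.195],0.07],
    [[-0.068,-0.135,0],[0,0,-0.26],0.07],
    [[-0.086,-0.169,0],[0,0,-0.326],0.07],
  ],
)

```text
time_s: 0.82
tool_pos: [0.4042, -0.4275, 0.2227]
tool_rot: [180.0, -0.0, -44.6]
force: [0.4, 0.3, 0.3]
grip_width: 0.0708
```

Run:
```python
from cell import env
from h import *
st(env);go(env,[.604,-.1586,.16],[180,0,-11.5],(.1,.5,1))
```

```text
{'time_s': 0.8167, 'tool_pos': [0.4042, -0.4275, 0.2227], 'tool_rot': [179.99, -0.0334, -44.5921], 'force': [0.3584, 0.33, 0.2883], 'wrist_torque': [-0.0361, -0.1067, -0.0018], 'grip_width': 0.0708, 'qpos': [54.7225, 11.3814, -12.3237, 91.9805, 2.4902, 76.8726, -2.5226]}
0.1 shift [-0.0047 -0.0332  0.0063] rot [ 0.     -0.0001 -0.0578]
0.5 shift [-0.0233 -0.1659  0.0313] rot [ 2.000e-04 -3.000e-04 -2.888e-01]
1 shift [-0.0466 -0.3317  0.0626] rot [ 3.000e-04 -5.000e-04 -5.776e-01]
```

send_rows(
  steps=[
    [[-0.005,-0.033,0.006],[0,0,-0.058],0.05],
    [[-0.009,-0.066,0.012],[0,0,-0.116],0.05],
    [[-0.014,-0.1,0.019],[0,0,-0.173],0.05],
    [[-0.019,-0.133,0.025],[0,0,-0.231],0.05],
    [[-0.023,-0.166,0.031],[0,0,-0.289],0.05],
  ],
)

```text
time_s: 1.23
tool_pos: [0.5047, -0.2932, 0.1915]
tool_rot: [180.0, -0.0, -28.0]
force: [0.4, -0.4, -1.1]
grip_width: 0.0515
```

Run:
```python
from cell import env
from h import *
st(env);go(env,[.604,-.1586,.16],[180,0,-11.5],(.2,.4,.6,.8,1))
```

```text
{'time_s': 1.2333, 'tool_pos': [0.5047, -0.2932, 0.1915], 'tool_rot': [179.9839, -0.0263, -28.0248], 'force': [0.3806, -0.3835, -1.1107], 'wrist_torque': [-0.02, -0.0644, -0.0099], 'grip_width': 0.0515, 'qpos': [45.0461, 12.4227, -20.1201, 94.8149, 4.444, 73.5204, -3.9254]}
0.2 shift [ 0.0049 -0.0331  0.0063] rot [ 0.0001 -0.0001 -0.0577]
0.4 shift [ 0.0098 -0.0662  0.0126] rot [ 1.000e-04 -2.000e-04 -1.154e-01]
0.6 shift [ 0.0146 -0.0993  0.0189] rot [ 0.0002 -0.0002 -0.173 ]
0.8 shift [ 0.0195 -0.1324  0.0252] rot [ 0.0003 -0.0003 -0.2307]
1 shift [ 0.0244 -0.1655  0.0315] rot [ 0.0003 -0.0004 -0.2884]
```

send_rows(
  steps=[
    [[0.005,-0.033,0.006],[0,0,-0.058],0.05],
    [[0.01,-0.066,0.012],[0,0,-0.115],0.05],
    [[0.0145,-0.099,0.019],[0,0,-0.173],0.05],
    [[0.0195,-0.132,0.025],[0,0,-0.231],0.05],
    [[0.0244,-0.1655,0.0315],[0,0,-0.2884],0.05],
  ],
)

```text
time_s: 1.65
tool_pos: [0.6044, -0.1593, 0.16]
tool_rot: [180.0, -0.0, -11.5]
force: [1.1, -0.9, 0.4]
grip_width: 0.0501
```

send_rows(
  steps=[
    [[0,0,0.03],[0,0,0],0.05],
    [[0,0,0.06],[0,0,0],0.05],
    [[0,0,0.09],[0,0,0],0.05],
    [[0,0,0.09],[0,0,0],0.05],
    [[0,0,0.09],[0,0,0],0.05],
  ],
)

```text
time_s: 2.07
tool_pos: [0.6023, -0.1602, 0.0688]
tool_rot: [-180.0, 0.2, -11.7]
force: [-0.1, -0.2, -0.2]
grip_width: 0.0501
```

Run:
```python
from cell import env
from h import *
st(env);go(env,[.604,-.1586,.012],[180,0,-11.5])
for n,b in(('top',(340,160,100,90)),('scene',(240,260,110,90))):
    k=env.read_camera(n);x,y,w,h=b;cv2.imwrite(f'pics/g_{n}.png',cv2.resize(k['pixels'][y:y+h,x:x+w,::-1],None,fx=5,fy=5,interpolation=2))
```

```text
{'time_s': 2.0667, 'tool_pos': [0.6023, -0.1602, 0.0688], 'tool_rot': [-179.9794, 0.2122, -11.6707], 'force': [-0.0586, -0.2274, -0.1634], 'wrist_torque': [0.0145, -0.082, -0.0077], 'grip_width': 0.0501, 'qpos': [33.185, 24.1282, -25.7148, 96.028, 11.4824, 62.685, -7.5752]}
1 shift [ 0.0015 -0.0019  0.0568] rot [-0.0004  0.0037 -0.003 ]
```

View pics/g_scene.png

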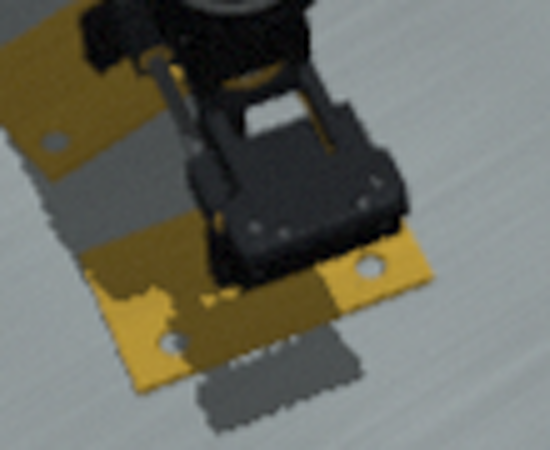

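send_rows(
  steps=[
    [[0.0005,-0.0005,0.012],[0,0,0],0.05],
    [[0.001,-0.001,0.025],[0,0.002,-0.001],0.05],
    [[0.0015,-0.0015,0.038],[0,0.003,-0.003],0.05],
    [[0.0015,-0.002,0.05],[0,0.0035,-0.003],0.05],
    [[0.0015,-0.002,0.056],[0,0.0035,-0.003],0.05],
  ],
)

```text
time_s: 2.58
tool_pos: [0.6039, -0.1583, 0.0113]
tool_rot: [-180.0, -0.0, -11.5]
force: [-0.9, 0.5, -0.2]
grip_width: 0.0499
```

Run:
```python
from cell import env
from h import *
st(env);go(env,[.604,-.1586,.012],[180,0,-11.5])
for n,b in(('top',(340,160,100,90)),('scene',(240,260,110,90))):
    k=env.read_camera(n);x,y,w,h=b;cv2.imwrite(f'pics/g1_{n}.png',cv2.resize(k['pixels'][y:y+h,x:x+w,::-1],None,fx=5,fy=5,interpolation=2))
```

```text
{'time_s': 2.5833, 'tool_pos': [0.6039, -0.1583, 0.0113], 'tool_rot': [-179.9828, -0.0054, -11.4818], 'force': [-0.9026, 0.4587, -0.2184], 'wrist_torque': [-0.0304, -0.0186, -0.0221], 'grip_width': 0.0499, 'qpos': [32.1832, 27.8658, -24.8207, 98.311, 13.5417, 56.7924, -9.05]}
1 shift [ 0.0001  0.0003 -0.0007] rot [-0.0003 -0.0001  0.0003]
```

View pics/g1_scene.png

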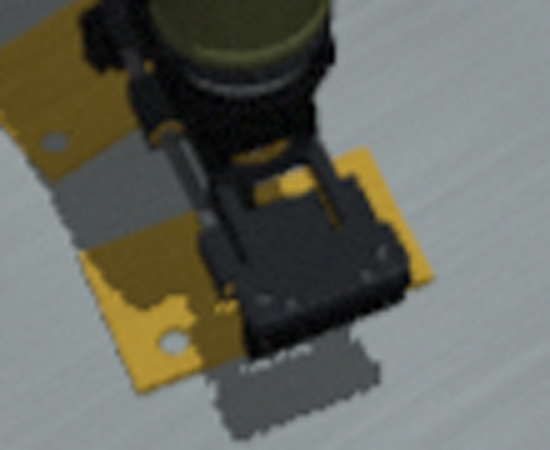

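The gripper straddles the fin, and the right hole is undisturbed at scene pixel (274.6,328.4). Closing.

send_rows(
  steps=[
    [[0,0,0],[0,0,0],0.02],
    [[0,0,0],[0,0,0],0.005],
    [[0,0,0],[0,0,0],0.005],
    [[0,0,0],[0,0,0],0.005],
    [[0,0,0],[0,0,0],0.005],
  ],
  grip_force=45,
)

```text
time_s: 3.1
tool_pos: [0.6059, -0.1589, 0.0146]
tool_rot: [180.0, -0.3, -11.5]
force: [0.0, -0.6, -0.5]
grip_width: 0.0244
```

send_rows(
  steps=[
    [[0,0,0],[0,0,0],0.005],
    [[0,0,-0.01],[0,0,0],0.005],
    [[0,0,-0.025],[0,0,0],0.005],
    [[0,0,-0.045],[0,0,0],0.005],
    [[0,0,-0.06],[0,0,0],0.005],
  ],
)

```text
time_s: 3.52
tool_pos: [0.6045, -0.1585, 0.0745]
tool_rot: [-180.0, -0.1, -11.5]
force: [0.5, 0.3, -5.7]
grip_width: 0.0137
```

Run:
```python
from cell import env
from h import *
st(env)
for n,b in(('top',(330,160,120,100)),('scene',(220,240,140,110))):
    k=env.read_camera(n);x,y,w,h=b;cv2.imwrite(f'pics/g2_{n}.png',cv2.resize(k['pixels'][y:y+h,x:x+w,::-1],None,fx=5,fy=5,interpolation=2))
```

```text
{'time_s': 3.5167, 'tool_pos': [0.6045, -0.1585, 0.0745], 'tool_rot': [-179.9911, -0.1095, -11.4889], 'force': [0.4842, 0.3276, -5.7462], 'wrist_torque': [-0.0948, -0.1718, -0.0288], 'grip_width': 0.0137, 'qpos': [33.1553, 23.7633, -25.9076, 95.8166, 11.3985, 62.9316, -7.5235]}
```

View pics/g2_scene.png

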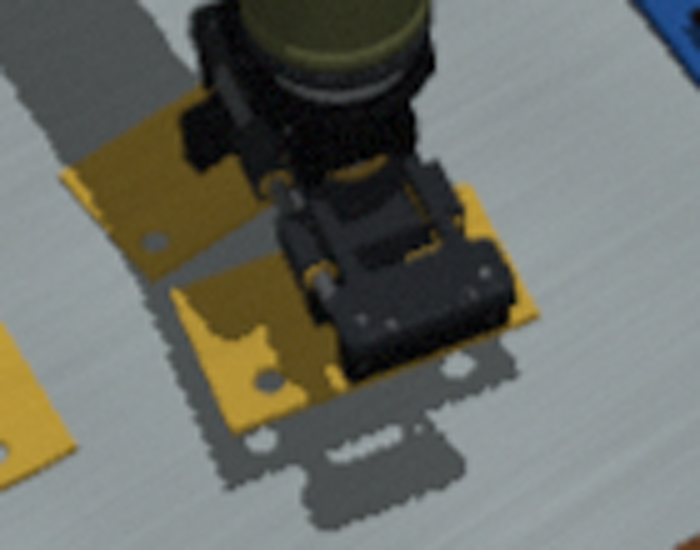

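View pics/g2_top.png

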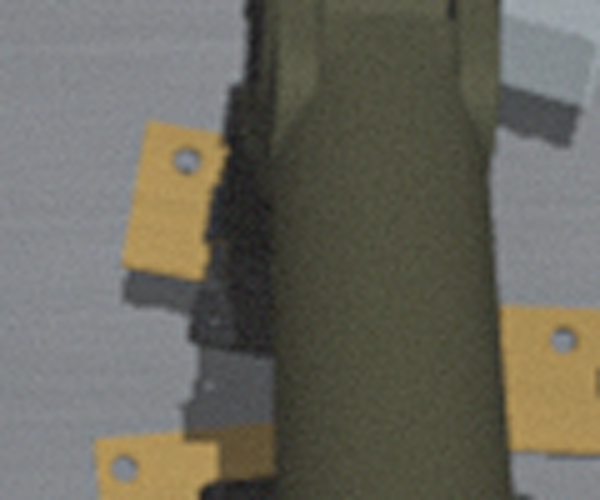

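Run:
```python
from cell import env
from h import *
c=env.read_camera('top');s=env.read_camera('scene')
o=env.get_obs();Rc=Rm(o['tool_rot']);p=o['tool_pos']
for k,u,v,n in((c,367.2,191.8,'L'),(s,273.6,316.0,'R')):
    for zz in (.066,):
        w=onz(k,u,v,zz);print(n,w,'tool',Rc.T@(w-p))
st(env)
```

```text
L [ 0.6343463  -0.11408936  0.066     ] tool [ 0.02020432 -0.04967301  0.00743385]
R [ 0.62103889 -0.21317711  0.066     ] tool [0.02691921 0.05007858 0.00747104]
{'time_s': 3.7167, 'tool_pos': [0.6046, -0.1587, 0.0734], 'tool_rot': [179.9881, -0.1407, -11.5001], 'force': [0.0928, -0.5987, -6.6957], 'wrist_torque': [0.0083, -0.0454, -0.0032], 'grip_width': 0.0137, 'qpos': [33.1404, 23.8193, -25.8836, 95.8763, 11.4535, 62.7913, -7.5634]}
```

```bash
cat >> h.py <<'E'
FM=np.array([.599,.169,.0615]);FR=[180,-35,-6.5]
F=Rm([0,-35,-6.5])
def face(x,y,n): return FM+F@[x,y,n]
E
python3 - <<'E'
from cell import env
from h import *
print(face(0,0,.12));go(env,face(0,0,.12),FR,(.1,.5,1))
E
```

```text
[0.53061327 0.17679168 0.15979825]
0.1 shift [-0.0139 -0.0314 -0.0087] rot [ 0.0027  0.0608 -0.0084]
0.5 shift [-0.0696 -0.157  -0.0434] rot [ 0.0135  0.304  -0.0422]
1 shift [-0.1392 -0.314  -0.0868] rot [ 0.027   0.608  -0.0844]
```

send_rows(
  steps=[
    [[-0.005,-0.01,-0.02],[0,0.03,0],0.005],
    [[-0.014,-0.035,-0.045],[0,0.06,-0.008],0.005],
    [[-0.026,-0.065,-0.06],[0.006,0.12,-0.017],0.005],
    [[-0.04,-0.095,-0.075],[0.009,0.18,-0.025],0.005],
    [[-0.055,-0.125,-0.085],[0.011,0.24,-0.034],0.005],
  ],
)

```text
time_s: 4.13
tool_pos: [0.5751, -0.0239, 0.1583]
tool_rot: [-179.6, -14.0, -9.6]
force: [0.0, 0.2, -4.4]
grip_width: 0.0139
```

Run:
```python
from cell import env
from h import *
st(env);go(env,face(0,0,.12),FR,(.1,.5,1))
```

```text
{'time_s': 4.1333, 'tool_pos': [0.5751, -0.0239, 0.1583], 'tool_rot': [-179.5638, -14.006, -9.6105], 'force': [0.0204, 0.2162, -4.373], 'wrist_torque': [0.1673, 0.3584, -0.0083], 'grip_width': 0.0139, 'qpos': [30.3232, 3.1706, -32.7534, 110.3122, 5.1436, 53.3081, -14.3185]}
0.1 shift [-0.0075 -0.0191 -0.0019] rot [ 0.0015  0.0366 -0.0051]
0.5 shift [-0.0373 -0.0953 -0.0093] rot [ 0.0076  0.1831 -0.0255]
1 shift [-0.0747 -0.1906 -0.0187] rot [ 0.0151  0.3661 -0.0511]
```

send_rows(
  steps=[
    [[-0.008,-0.02,-0.002],[0.001,0.037,-0.005],0.005],
    [[-0.016,-0.042,-0.005],[0.003,0.075,-0.01],0.005],
    [[-0.025,-0.065,-0.008],[0.005,0.12,-0.016],0.005],
    [[-0.034,-0.088,-0.01],[0.006,0.16,-0.021],0.005],
    [[-0.043,-0.11,-0.012],[0.008,0.2,-0.027],0.005],
  ],
)

```text
time_s: 4.55
tool_pos: [0.5474, 0.0914, 0.1583]
tool_rot: [-179.8, -25.3, -8.0]
force: [0.3, 0.6, -5.1]
grip_width: 0.0136
```

Run:
```python
from cell import env
from h import *
st(env);go(env,face(0,0,.12),FR,(.2,.5,1))
```

```text
{'time_s': 4.55, 'tool_pos': [0.5474, 0.0914, 0.1583], 'tool_rot': [-179.7521, -25.2629, -7.9859], 'force': [0.3271, 0.5929, -5.1111], 'wrist_torque': [0.1968, 0.9276, -0.0567], 'grip_width': 0.0136, 'qpos': [24.3382, -7.2351, -40.8776, 121.307, 8.4004, 41.3674, -30.4006]}
0.2 shift [-0.005  -0.0165 -0.0026] rot [ 0.0017  0.034  -0.0046]
0.5 shift [-0.0126 -0.0412 -0.0066] rot [ 0.0044  0.0849 -0.0114]
1 shift [-0.0252 -0.0823 -0.0131] rot [ 0.0087  0.1699 -0.0228]
```

Run:
```python
from cell import env
from h import *
go(env,face(0,0,.07),FR,(.2,.5,1))
```

```text
0.2 shift [-0.0033 -0.0166  0.0072] rot [ 0.0017  0.034  -0.0046]
0.5 shift [-0.0084 -0.0414  0.0181] rot [ 0.0044  0.0849 -0.0114]
1 shift [-0.0167 -0.0828  0.0361] rot [ 0.0087  0.1699 -0.0228]
```

send_rows(
  steps=[
    [[-0.003,-0.017,0.004],[0.002,0.034,-0.005],0.005],
    [[-0.006,-0.034,0.008],[0.003,0.068,-0.01],0.005],
    [[-0.01,-0.05,0.016],[0.005,0.1,-0.015],0.005],
    [[-0.0135,-0.067,0.026],[0.007,0.136,-0.019],0.005],
    [[-0.0167,-0.0828,0.036],[0.0087,0.17,-0.0228],0.005],
  ],
)

```text
time_s: 4.97
tool_pos: [0.5597, 0.1726, 0.1196]
tool_rot: [180.0, -35.0, -6.5]
force: [0.4, -1.3, -6.6]
grip_width: 0.0136
```

send_rows(
  steps=[
    [[0,0,0.005],[0,0,0],0.005],
    [[0,0,0.01],[0,0,0],0.005],
    [[0,0,0.015],[0,0,0],0.005],
    [[0,0,0.015],[0,0,0],0.005],
    [[0,0,0.015],[0,0,0],0.005],
  ],
)

```text
time_s: 5.38
tool_pos: [0.5687, 0.1705, 0.1074]
tool_rot: [-180.0, -34.9, -6.6]
force: [0.6, -0.1, -6.4]
grip_width: 0.0137
```

Run:
```python
from cell import env
from h import *
st(env);go(env,face(0,0,.055),FR)
for n,b in(('top',(190,140,150,110)),('scene',(340,160,150,110))):
    k=env.read_camera(n);x,y,w,h=b;cv2.imwrite(f'pics/p1_{n}.png',cv2.resize(k['pixels'][y:y+h,x:x+w,::-1],None,fx=5,fy=5,interpolation=2))
```

```text
{'time_s': 5.3833, 'tool_pos': [0.5687, 0.1705, 0.1074], 'tool_rot': [-179.991, -34.8653, -6.5586], 'force': [0.6199, -0.0585, -6.3605], 'wrist_torque': [0.1782, 1.4208, -0.0178], 'grip_width': 0.0137, 'qpos': [24.2633, 2.1034, -56.1444, 125.5839, 44.9727, 32.5215, -72.2609]}
1 shift [-0.0015 -0.0019  0.    ] rot [ 0.0004  0.0024 -0.0008]
```

View pics/p1_scene.png

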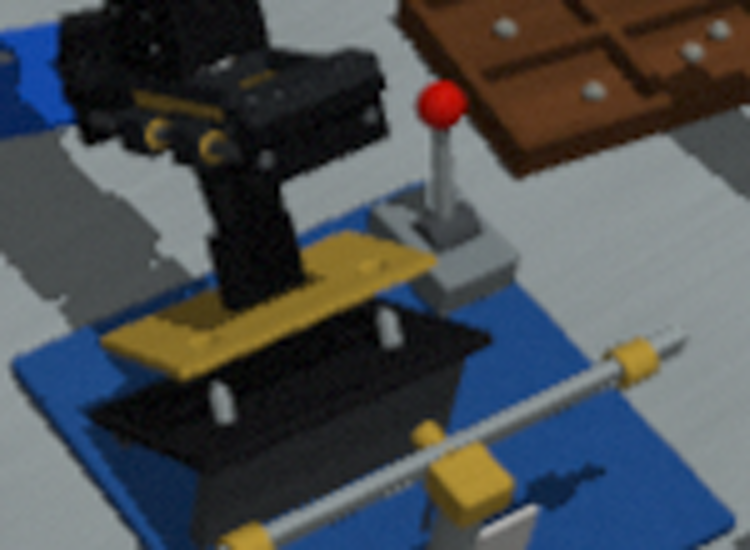

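View pics/p1_top.png

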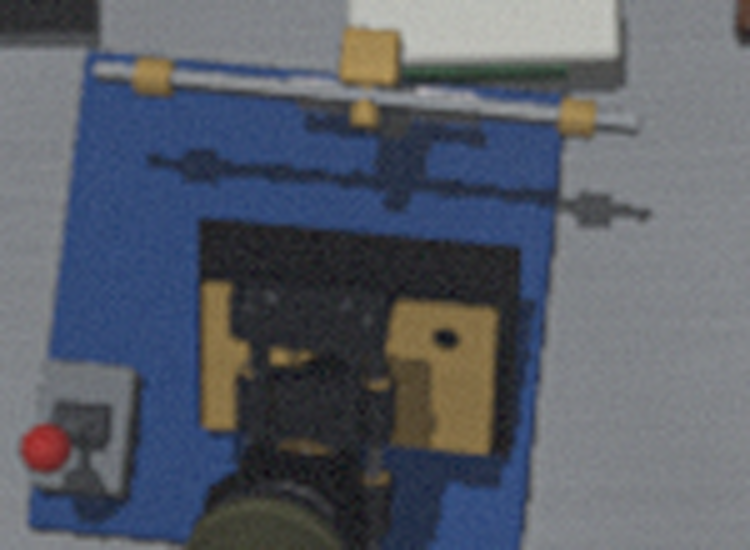

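```bash
cat >> h.py <<'E'
def onface(c,uv,n):
    p,d=ray(c,*uv); q=F.T@(p-FM); e=F.T@d; return q+e*(n-q[2])/e[2]
E
python3 - <<'E'
from cell import env
from h import *
c=env.read_camera('top');s=env.read_camera('scene')
o=env.get_obs();print('tcp in face',F.T@(o['tool_pos']-FM))
print('R hole tri',tri(c,(279.2,207.4),s,(381,228.2)),F.T@(tri(c,(279.2,207.4),s,(381,228.2))[0]-FM))
print('R top',onface(c,(279.2,207.4),.045),'R scene',onface(s,(381,228.2),.045),'L scene',onface(s,(414.4,213.4),.045))
print('pins: Lt',onface(c,(241.34,199.29),.01),'Ls',onface(s,(417.39,224.88),.01),'Rt',onface(c,(279.41,202.81),.01),'Rs',onface(s,(383.93,239.87),.01))
im=c['pixels'][140:250,190:340];hs=cv2.cvtColor(im,cv2.COLOR_RGB2HSV)
E
```

```text
tcp in face [ 0.00387262 -0.00117878  0.05601163]
R hole tri (array([0.58920782, 0.11793078, 0.10966443]), np.float64(0.0037454372827321596)) [ 0.02439194 -0.05184944  0.04171849]
R top [ 0.02486847 -0.05381317  0.045     ] R scene [ 0.03391076 -0.05444351  0.045     ] L scene [0.03463785 0.04329193 0.045     ]
pins: Lt [0.02246705 0.0501313  0.01      ] Ls [0.02605651 0.04889787 0.01      ] Rt [ 0.02237431 -0.05007454  0.01      ] Rs [ 0.02463366 -0.05028265  0.01      ]
```

send_rows(
  steps=[
    [[0,0,0],[0,0,0],0.005],
    [[0,0,0],[0,0,0],0.005],
    [[0,0,0],[0,0,0],0.005],
    [[0,0,0],[0,0,0],0.005],
    [[0,0,0],[0,0,0],0.005],
  ],
)

```text
time_s: 6.0
tool_pos: [0.5704, 0.1711, 0.1097]
tool_rot: [-179.9, -35.1, -6.6]
force: [-0.2, 0.3, -6.1]
grip_width: 0.0139
```

Run:
```python
from cell import env
from h import *
o=env.get_obs();print('tcp in face',F.T@(o['tool_pos']-FM))
c=env.read_camera('top');s=env.read_camera('scene')
o=env.get_obs();print('tcp in face',F.T@(o['tool_pos']-FM));st(env)
for n,k,(x,y,w,h) in(('t',c,(264,195,30,40)),('s',s,(355,200,75,40))):
    cv2.imwrite(f'pics/p2_{n}.png',cv2.resize(k['pixels'][y:y+h,x:x+w,::-1],None,fx=10,fy=10,interpolation=2))
```

```text
tcp in face [ 0.0041316  -0.00114067  0.05593942]
tcp in face [ 0.00406593 -0.00109764  0.05590114]
{'time_s': 6.1, 'tool_pos': [0.5703, 0.1712, 0.1096], 'tool_rot': [-179.9493, -35.1034, -6.5469], 'force': [-0.4932, -0.0627, -5.0473], 'wrist_torque': [0.1785, 1.3782, 0.0072], 'grip_width': 0.0136, 'qpos': [24.2673, 2.0191, -56.1513, 125.4526, 45.0681, 32.502, -72.2988]}
```

View pics/p2_s.png

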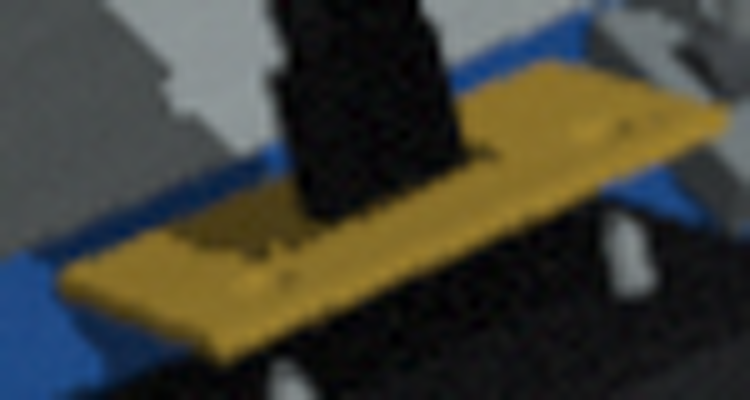

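View pics/p2_t.png

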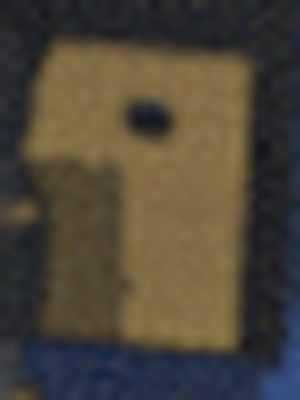

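Run:
```python
from cell import env
from h import *
c=env.read_camera('top');s=env.read_camera('scene')
f=lambda a,b:(lambda r:(np.round(1000*F.T@(r[0]-FM),1),round(1000*r[1],1)))(tri(c,a,s,b))
print('hole R',f((279,206.8),(382,227.8)))
print('UR',f((289,201),(376.5,234.5)));print('LR',f((288,230),(361.2,227.5)))
for n in(.045,.048):
  for a in((361.2,227.5),(376.5,234.5),(427.5,210.5),(410.5,206.2),(382,227.8),(415.7,212.8)): print(n,np.round(1000*onface(s,a,n),1))
  for a in((289,201),(288,230),(279,206.8)):print(' top',np.round(1000*onface(c,a,n),1))
```

```text
hole R (array([ 26.8, -50.9,  42.8]), np.float64(5.0))
UR (array([ 43.3, -76.3,  39.2]), np.float64(2.9))
LR (array([-37.3, -76. ,  40.8]), np.float64(6.8))
0.045 [-23.7 -78.4  45. ]
0.045 [ 58.4 -81.9  45. ]
0.045 [52.2 70.4 45. ]
0.045 [-21.   69.3  45. ]
0.045 [ 34.2 -51.7  45. ]
0.045 [34.5 47.3 45. ]
 top [ 45.1 -78.1  45. ]
 top [-37.  -79.3  45. ]
 top [ 26.5 -53.2  45. ]
0.048 [-15.9 -81.8  48. ]
0.048 [ 65.6 -85.4  48. ]
0.048 [59.4 66.  48. ]
0.048 [-13.2  64.8  48. ]
0.048 [ 41.6 -55.4  48. ]
0.048 [41.9 43.  48. ]
 top [ 46.4 -78.3  48. ]
 top [-35.6 -79.6  48. ]
 top [ 27.8 -53.6  48. ]
```

Run:
```python
from cell import env
from h import *
c=env.read_camera('top')
im=c['pixels'];hs=cv2.cvtColor(im,cv2.COLOR_RGB2HSV).astype(int)
m=(hs[...,0]>14)&(hs[...,0]<32)&(hs[...,1]>85)
for r in range(198,228,4):
    row=np.where(m[r,215:300])[0]+215
    if len(row):
        a,b=row.min(),row.max(); print(r,a,b,np.round(1000*onface(c,(a-.5,r),.043),1)[:2],np.round(1000*onface(c,(b+.5,r),.043),1)[:2])
```

```text
198 230 235 [37.4 74.5] [39.  59.1]
202 230 288 [26.3 74.6] [ 41.3 -76.7]
206 230 288 [15.1 74.6] [ 30.2 -77.3]
210 230 288 [ 3.9 74.6] [ 19.1 -77.8]
214 230 288 [-7.5 74.6] [  7.9 -78.3]
218 230 287 [-18.9  74.7] [ -3.7 -76.2]
222 230 287 [-30.5  74.7] [-15.1 -76.8]
226 268 287 [-31.9 -25.1] [-26.6 -77.3]
```

send_rows(
  steps=[
    [[-0.001,-0.0005,0.003],[0,0,0],0.005],
    [[-0.0025,-0.001,0.008],[0,0,0],0.005],
    [[-0.0035,-0.001,0.013],[0,0,0],0.005],
    [[-0.0035,-0.001,0.018],[0,0,0],0.005],
    [[-0.0035,-0.001,0.018],[0,0,0],0.005],
  ],
)

```text
time_s: 6.67
tool_pos: [0.5777, 0.171, 0.0916]
tool_rot: [-179.9, -35.0, -6.6]
force: [0.1, -0.1, -5.1]
grip_width: 0.0136
```

Run:
```python
from cell import env
from h import *
c=env.read_camera('top');s=env.read_camera('scene')
o=env.get_obs();print('tcp in face',F.T@(o['tool_pos']-FM));st(env)
for n,k,(x,y,w,h) in(('t',c,(220,180,80,60)),('s',s,(350,200,90,65))):
    cv2.imwrite(f'pics/p3_{n}.png',cv2.resize(k['pixels'][y:y+h,x:x+w,::-1],None,fx=8,fy=8,interpolation=2))
```

```text
tcp in face [2.09195516e-04 5.50432637e-05 3.76506961e-02]
{'time_s': 6.7667, 'tool_pos': [0.5777, 0.1715, 0.0925], 'tool_rot': [-179.9175, -35.0515, -6.5582], 'force': [-0.0157, 0.8064, -5.101], 'wrist_torque': [0.1818, 1.4187, 0.0254], 'grip_width': 0.0136, 'qpos': [22.81, 5.821, -55.3225, 125.4115, 52.0469, 32.7702, -78.0744]}
```

View pics/p3_s.png

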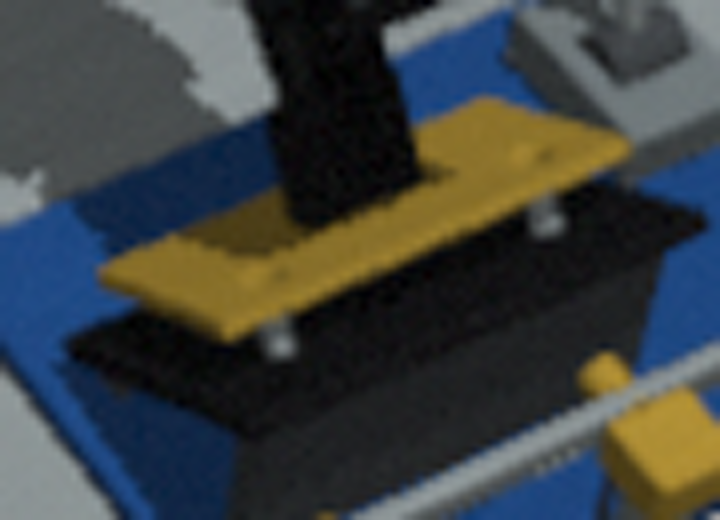

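View pics/p3_t.png

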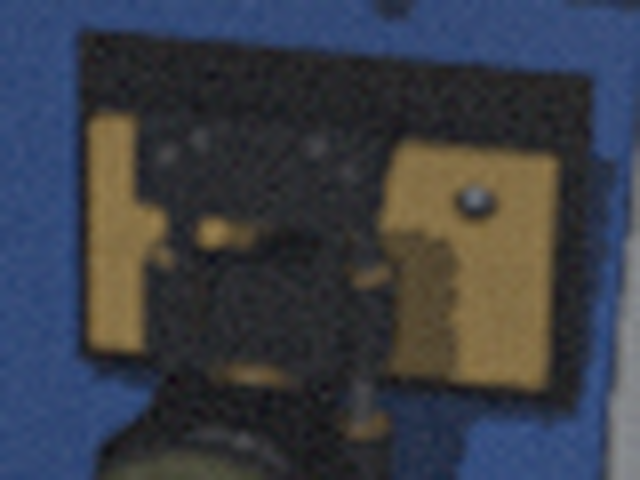

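The plate sits just above the pin tips. In the top view the right pin shows through its hole at about (279.5,205), well centred. Descending gently.

send_rows(
  steps=[
    [[0,0,0.002],[0,0,0],0.005],
    [[0,0,0.004],[0,0,0],0.005],
    [[0,0,0.006],[0,0,0],0.005],
    [[0,0,0.008],[0,0,0],0.005],
    [[0,0,0.008],[0,0,0],0.005],
  ],
)

```text
time_s: 7.18
tool_pos: [0.5825, 0.1706, 0.086]
tool_rot: [-179.9, -35.1, -6.6]
force: [-0.2, 0.4, -5.9]
grip_width: 0.0137
```

Run:
```python
from cell import env
from h import *
c=env.read_camera('top');s=env.read_camera('scene')
o=env.get_obs();print('tcp in face',F.T@(o['tool_pos']-FM), 'force in face',F.T@o['force'],o['wrist_torque'])
for n,k,(x,y,w,h) in(('t',c,(220,180,80,60)),('s',s,(350,200,90,65))):
    cv2.imwrite(f'pics/p4_{n}.png',cv2.resize(k['pixels'][y:y+h,x:x+w,::-1],None,fx=8,fy=8,interpolation=2))
```

```text
tcp in face [ 4.70932661e-04 -7.02023612e-05  2.97777973e-02] force in face [-2.91046284  0.02115081 -3.89286132] [0.20467862 1.38393316 0.0277932 ]
```

View pics/p4_s.png

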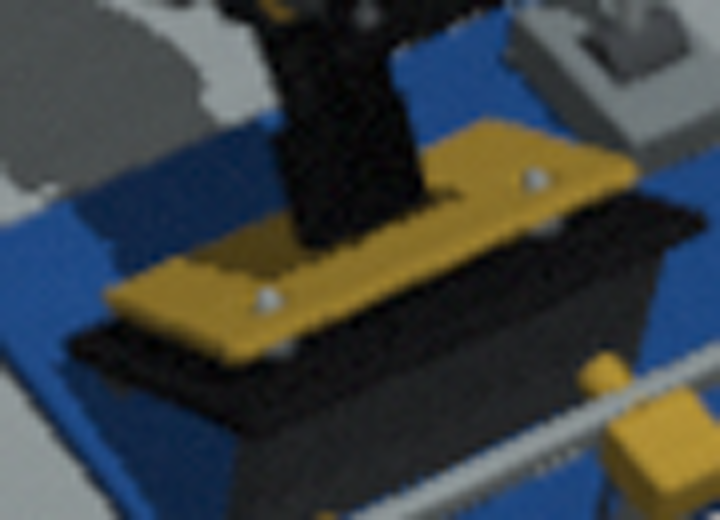

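View pics/p4_t.png

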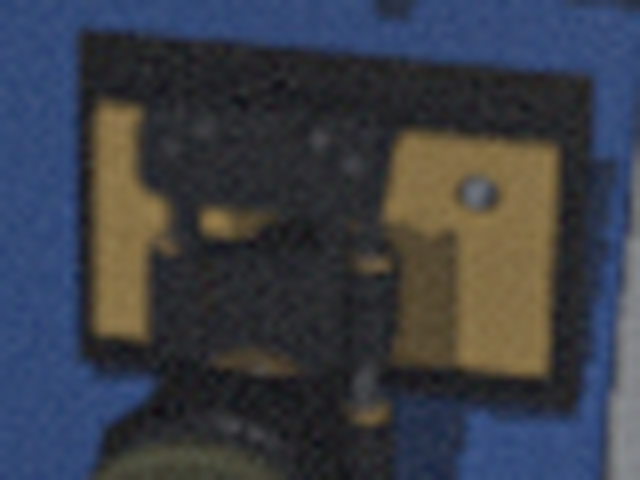

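Both pin tips now poke through both holes (scene crop at 268,300 and 537,180), and there is no contact force. Continuing down.

send_rows(
  steps=[
    [[0,0,0.002],[0,0,0],0.005],
    [[0,0,0.004],[0,0,0],0.005],
    [[0,0,0.006],[0,0,0],0.005],
    [[0,0,0.008],[0,0,0],0.005],
    [[0,0,0.008],[0,0,0],0.005],
  ],
)

```text
time_s: 7.7
tool_pos: [0.587, 0.17, 0.0792]
tool_rot: [-179.9, -35.1, -6.6]
force: [0.5, 0.2, -4.9]
grip_width: 0.0138
```

```bash
cat > chk.py <<'E'
import sys
from cell import env
from h import *
t=sys.argv[1]
c=env.read_camera('top');s=env.read_camera('scene')
o=env.get_obs();print('tcp in face',F.T@(o['tool_pos']-FM), 'force in face',F.T@o['force'],o['wrist_torque'],o['time_s'],o['grip_width'])
for n,k,(x,y,w,h) in(('t',c,(220,180,80,60)),('s',s,(350,200,90,65))):
    cv2.imwrite(f'pics/{t}_{n}.png',cv2.resize(k['pixels'][y:y+h,x:x+w,::-1],None,fx=8,fy=8,interpolation=2))
E
python3 chk.py p5
```

```text
tcp in face [ 4.01273248e-04 -5.15164036e-05  2.17191188e-02] force in face [-2.99974407  0.22807012 -4.46950904] [0.13777811 1.45127108 0.03247672] 7.8 0.01356026664934805
```

View pics/p5_s.png

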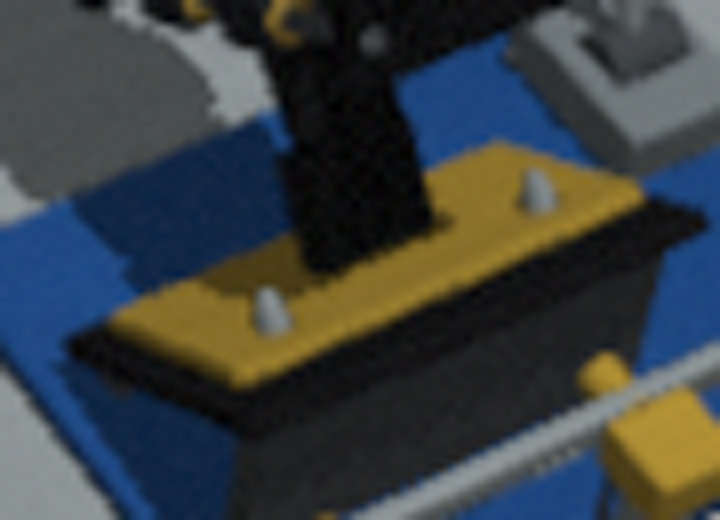

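Nearly down, with a gap still visible and no contact force. Small steps from here.

send_rows(
  steps=[
    [[0,0,0.001],[0,0,0],0.005],
    [[0,0,0.002],[0,0,0],0.005],
    [[0,0,0.003],[0,0,0],0.005],
    [[0,0,0.004],[0,0,0],0.005],
    [[0,0,0.004],[0,0,0],0.005],
  ],
)

```text
time_s: 8.22
tool_pos: [0.5889, 0.1701, 0.0774]
tool_rot: [179.9, -35.2, -6.5]
force: [-15.0, -2.0, 10.6]
grip_width: 0.0132
```

```bash
python3 chk.py p6
```

```text
tcp in face [ 7.37968185e-04 -6.12393416e-05  1.88462122e-02] force in face [-5.44288402 -3.96389823 15.70247949] [-0.36189552  2.1620831  -0.51601553] 8.3167 0.013932150957796582
```

View pics/p6_s.png

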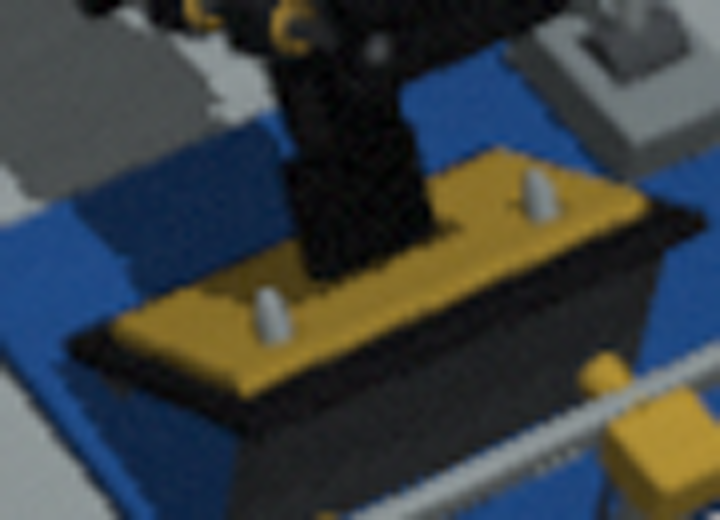

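Contact is about 20 N along the normal, and about 14 mm of both pins shows above the plate, so it is seated. Opening the fingers.

send_rows(
  steps=[
    [[0,0,0],[0,0,0],0.02],
    [[0,0,0],[0,0,0],0.03],
    [[0,0,0],[0,0,0],0.04],
    [[0,0,0],[0,0,0],0.04],
    [[0,0,0],[0,0,0],0.04],
  ],
)

```text
time_s: 8.73
tool_pos: [0.59, 0.1702, 0.0772]
tool_rot: [-179.9, -35.2, -6.6]
force: [0.3, 0.8, 0.6]
grip_width: 0.0365
```

```bash
python3 chk.py p7
```

```text
tcp in face [1.12234930e-03 7.46669278e-05 1.79328034e-02] force in face [-0.50858477 -0.15266234 -0.05384271] [0.08809453 0.59384311 0.00347434] 8.8333 0.03865894149472212
```

View pics/p7_s.png

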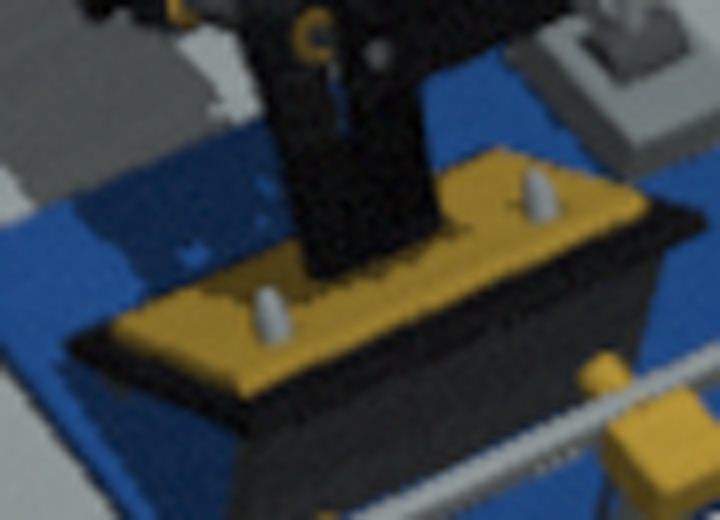

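View pics/p7_t.png

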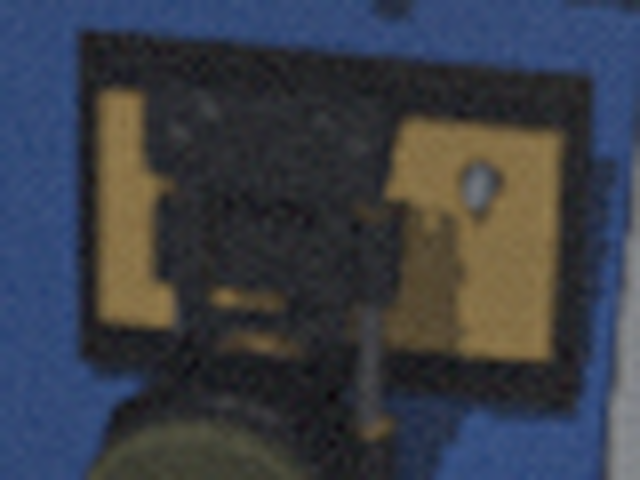

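The plate stays put after release, flush with both pins through. Retreating along the face normal.

send_rows(
  steps=[
    [[0,0,0],[0,0,0],0.045],
    [[0,0,-0.01],[0,0,0],0.045],
    [[0,0,-0.025],[0,0,0],0.045],
    [[0,0,-0.045],[0,0,0],0.045],
    [[0,0,-0.065],[0,0,0],0.045],
  ],
)

```text
time_s: 9.25
tool_pos: [0.5514, 0.1745, 0.1294]
tool_rot: [-179.9, -35.0, -6.5]
force: [0.1, -1.0, 1.6]
grip_width: 0.0448
```

```bash
python3 chk.py p8
python3 - <<'E'
from cell import env
from h import *
st(env)
E
```

```text
tcp in face [0.00287729 0.00116949 0.08517736] force in face [ 0.69391955 -0.01030234  1.32240776] [ 0.06423661  0.51864948 -0.01293886] 9.35 0.044812544935073945
{'time_s': 9.35, 'tool_pos': [0.5529, 0.1754, 0.1329], 'tool_rot': [-179.9402, -35.4484, -6.5021], 'force': [-0.19, 0.0113, 1.4813], 'wrist_torque': [0.0642, 0.5186, -0.0129], 'grip_width': 0.0448, 'qpos': [25.9028, -4.5026, -57.3636, 126.0504, 34.1855, 32.3521, -64.1485]}
```

View pics/p8_s.png

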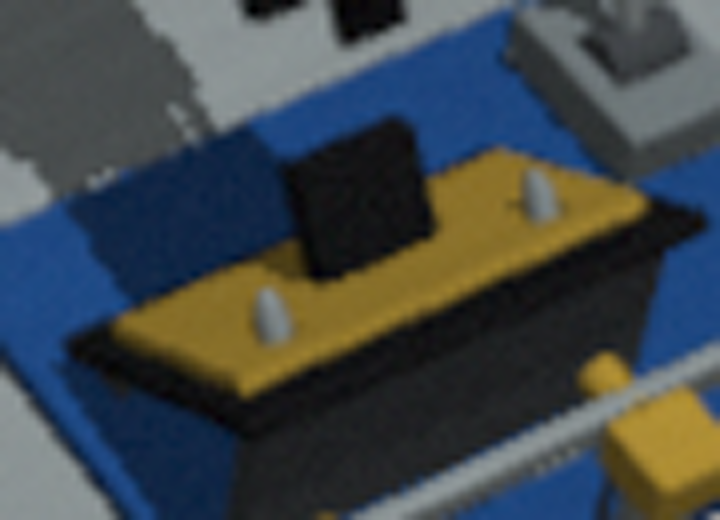

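The plate hangs flush with the gripper clear. Next, the lever: upright tool, fingers closed, approaching from the robot's side.

Run:
```python
from cell import env
from h import *
go(env,[.51,.22,.22],[180,0,-6.5],(.2,.4,.6,.8,1))
```

```text
0.2 shift [ 0.0023 -0.0079 -0.0197] rot [-2.000e-04 -1.237e-01  1.000e-04]
0.4 shift [ 0.0047 -0.0158 -0.0394] rot [-4.000e-04 -2.475e-01  1.000e-04]
0.6 shift [ 0.007  -0.0237 -0.0591] rot [-6.000e-04 -3.712e-01  2.000e-04]
0.8 shift [ 0.0093 -0.0316 -0.0788] rot [-8.00e-04 -4.95e-01  2.00e-04]
1 shift [ 0.0116 -0.0395 -0.0986] rot [-1.000e-03 -6.187e-01  3.000e-04]
```

send_rows(
  steps=[
    [[0.002,-0.003,-0.03],[0,-0.06,0],0.03],
    [[0.005,-0.015,-0.055],[0,-0.18,0],0.01],
    [[0.007,-0.024,-0.07],[0,-0.3,0],0],
    [[0.009,-0.032,-0.085],[0,-0.42,0],0],
    [[0.0116,-0.0395,-0.0986],[0,-0.54,0],0],
  ],
)

```text
time_s: 9.77
tool_pos: [0.5106, 0.2181, 0.2188]
tool_rot: [179.9, -4.0, -6.6]
force: [-0.9, 1.0, 0.2]
grip_width: 0.0195
```

Run:
```python
from cell import env
from h import *
st(env);go(env,[.485,.328,.2],[180,0,-6.5],(.2,.4,.6,.8,1))
```

```text
{'time_s': 9.7667, 'tool_pos': [0.5106, 0.2181, 0.2188], 'tool_rot': [179.9177, -4.0396, -6.6036], 'force': [-0.8895, 0.9902, 0.2225], 'wrist_torque': [0.0982, 0.0008, 0.0248], 'grip_width': 0.0195, 'qpos': [20.188, 8.6857, -51.6346, 98.6797, 9.7581, 72.9535, -40.1702]}
0.2 shift [-0.0079 -0.0213  0.0032] rot [ 0.0003 -0.0141 -0.0004]
0.4 shift [-0.0157 -0.0425  0.0064] rot [ 0.0006 -0.0282 -0.0007]
0.6 shift [-0.0236 -0.0638  0.0096] rot [ 0.0009 -0.0423 -0.0011]
0.8 shift [-0.0315 -0.085   0.0128] rot [ 0.0012 -0.0564 -0.0015]
1 shift [-0.0394 -0.1063  0.016 ] rot [ 0.0015 -0.0705 -0.0019]
```

send_rows(
  steps=[
    [[-0.009,-0.021,0.003],[0,-0.014,0],0],
    [[-0.018,-0.042,0.006],[0.001,-0.028,0],0],
    [[-0.027,-0.064,0.01],[0.001,-0.042,0],0],
    [[-0.035,-0.085,0.013],[0.001,-0.056,0],0],
    [[-0.0395,-0.106,0.016],[0.001,-0.07,0],0],
  ],
)

```text
time_s: 10.18
tool_pos: [0.4839, 0.3285, 0.1964]
tool_rot: [179.9, -0.1, -6.6]
force: [0.3, -0.4, 0.5]
grip_width: 0.0007
```

send_rows(
  steps=[
    [[0,0,0.02],[0,0,0],0],
    [[0,0,0.045],[0,0,0],0],
    [[0,0,0.07],[0,0,0],0],
    [[0,0,0.095],[0,0,0],0],
    [[0,0,0.11],[0,0,0],0],
  ],
)

```text
time_s: 10.6
tool_pos: [0.4836, 0.3265, 0.0838]
tool_rot: [179.8, 0.0, -6.6]
force: [-1.0, -0.8, 0.0]
grip_width: 0.0007
```

```bash
cat > chk2.py <<'E'
import sys
from cell import env
from h import *
st(env);t=sys.argv[1]
c=env.read_camera('top');s=env.read_camera('scene')
for n,k,(x,y,w,h) in(('t',c,(170,140,150,110)),('s',s,(350,130,150,110))):
    cv2.imwrite(f'pics/{t}_{n}.png',cv2.resize(k['pixels'][y:y+h,x:x+w,::-1],None,fx=5,fy=5,interpolation=2))
yw=np.radians(-6.5);xl=np.array([np.cos(yw),np.sin(yw)]);yl=np.array([-xl[1],xl[0]])
p=np.array(env.get_obs()['tool_pos'][:2])-[.5608,.3193];print('tcp rel pivot x,y',p@xl,p@yl)
E
python3 chk2.py l1
```

```text
{'time_s': 10.6, 'tool_pos': [0.4836, 0.3265, 0.0838], 'tool_rot': [179.8397, 0.0049, -6.5862], 'force': [-0.9547, -0.8266, 0.0476], 'wrist_torque': [-0.08, -0.0885, 0.0443], 'grip_width': 0.0007, 'qpos': [4.8898, 24.6188, -50.6575, 100.5841, 20.9542, 64.889, -58.929]}
tcp rel pivot x,y -0.07837409887529052 -0.0020448116683902742
```

View pics/l1_s.png

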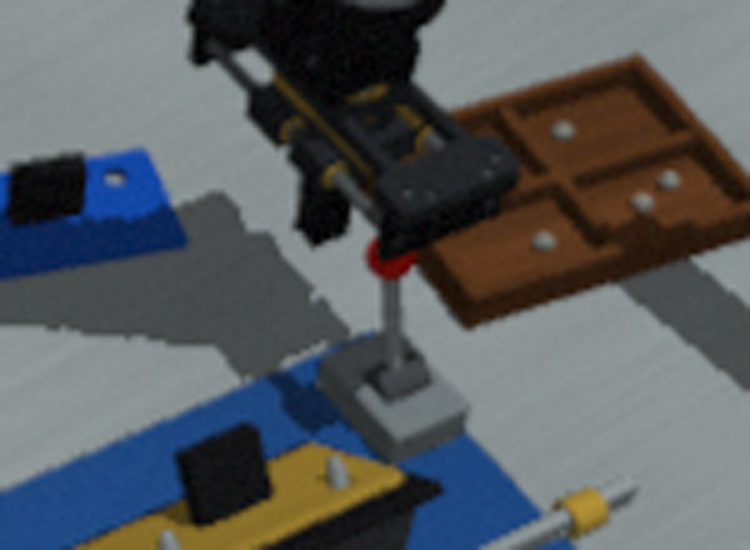

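View pics/l1_t.png

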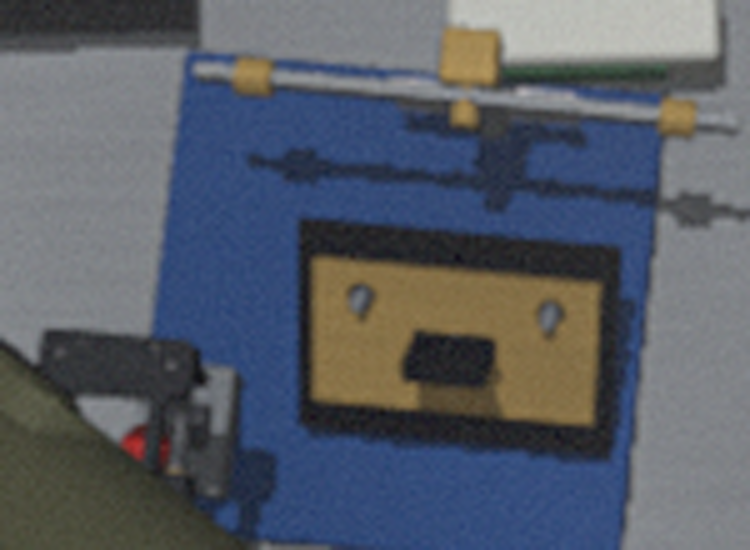

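Hung plate confirmed in the top view with both pins through. The fingers stand behind the red ball (top crop 145,445). Pushing along +tool x.

send_rows(
  steps=[
    [[0.012,-0.001,0],[0,0,0],0],
    [[0.024,-0.001,0],[0,0,0],0],
    [[0.036,-0.001,0],[0,0,0],0],
    [[0.045,-0.001,0],[0,0,0],0],
    [[0.053,-0.001,0],[0,0,0],0],
  ],
)

```text
time_s: 11.12
tool_pos: [0.5392, 0.3234, 0.0894]
tool_rot: [-179.8, -0.2, -6.6]
force: [-1.1, 0.9, 0.7]
grip_width: 0.0005
```

send_rows(
  steps=[
    [[0.006,0,0],[0,0,0],0],
    [[0.012,0,0],[0,0,0],0],
    [[0.018,0,0],[0,0,0],0],
    [[0.024,0,0],[0,0,0],0],
    [[0.026,0,0],[0,0,0],0],
  ],
)

```text
time_s: 11.53
tool_pos: [0.5636, 0.3202, 0.0882]
tool_rot: [-179.9, -0.2, -6.6]
force: [-0.6, 0.6, -0.4]
grip_width: 0.0005
```

```bash
python3 chk2.py l2
```

```text
{'time_s': 11.5333, 'tool_pos': [0.5636, 0.3202, 0.0882], 'tool_rot': [-179.907, -0.1558, -6.5562], 'force': [-0.6371, 0.6018, -0.378], 'wrist_torque': [0.0206, 0.0794, 0.0312], 'grip_width': 0.0005, 'qpos': [3.6675, 31.2506, -47.463, 91.1146, 24.3476, 68.286, -55.297]}
tcp rel pivot x,y 0.0022190808899174978 0.0012895364684209346
```

View pics/l2_s.png

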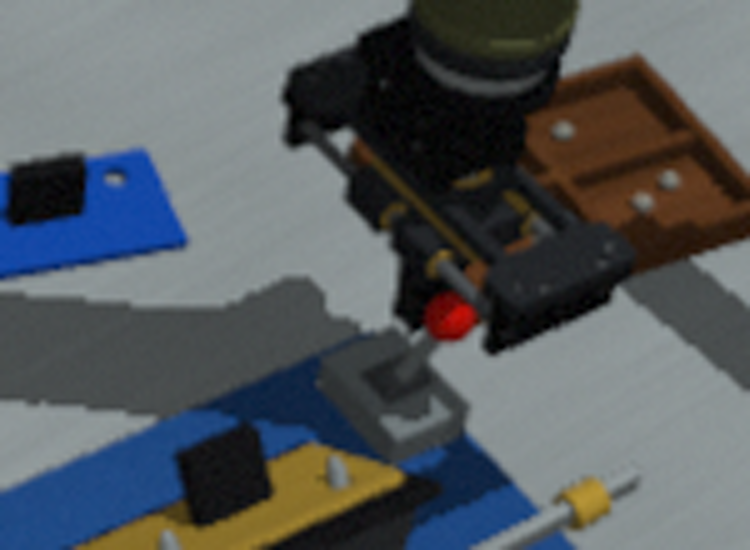

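send_rows(
  steps=[
    [[0.002,0,0],[0,0,0],0],
    [[0.004,0,0],[0,0,0],0],
    [[0.006,0,0],[0,0,0],0],
    [[0.008,0,0],[0,0,0],0],
    [[0.008,0,0],[0,0,0],0],
  ],
)

```text
time_s: 12.05
tool_pos: [0.571, 0.3197, 0.0885]
tool_rot: [-179.9, -0.2, -6.5]
force: [0.3, -0.2, 0.3]
grip_width: 0.0004
```

```bash
python3 chk2.py l3
cat > ball.py <<'E'
from cell import env
from h import *
s=env.read_camera('scene');im=s['pixels'].astype(int)
w=((im[...,0]>1.8*im[...,1])&(im[...,0]>1.8*im[...,2])&(im[...,0]>60));w[:150]=0;w[230:]=0;w[:,:410]=0;w[:,470:]=0
ys,xs=np.where(w);print('ball px',xs.mean(),ys.mean(),len(xs))
yw=np.radians(-6.5);xl=np.array([np.cos(yw),np.sin(yw),0])
for q in(0.17,.7,.8,.9,1.0): print(q,proj(s,np.array([.5608,.3193,.034])+.08*(np.sin(q-.5)*xl+np.cos(q-.5)*np.array([0,0,1]))))
E
python3 ball.py
```

```text
{'time_s': 12.05, 'tool_pos': [0.571, 0.3197, 0.0885], 'tool_rot': [-179.8909, -0.1601, -6.5328], 'force': [0.3407, -0.227, 0.3453], 'wrist_torque': [0.0608, -0.0573, 0.0268], 'grip_width': 0.0004, 'qpos': [3.5179, 31.8881, -47.1981, 90.1585, 24.6346, 68.6396, -54.9336]}
tcp rel pivot x,y 0.010011545314475786 0.0015379994554323689
ball px 440.8333333333333 195.30769230769232 78
0.17 [427.04762832 180.30180266]
0.7 [436.98140689 189.73146415]
0.8 [438.69002319 192.1845362 ]
0.9 [440.29534392 194.79282109]
1.0 [441.77832903 197.52678176]
```

send_rows(
  steps=[
    [[0.002,0,0],[0,0,0],0],
    [[0.003,0,0],[0,0,0],0],
    [[0.005,0,0],[0,0,0],0],
    [[0.007,0,0],[0,0,0],0],
    [[0.007,0,0],[0,0,0],0],
  ],
)

```text
time_s: 12.62
tool_pos: [0.5766, 0.3192, 0.0883]
tool_rot: [-179.9, -0.0, -6.5]
force: [-3.4, 0.6, 1.0]
grip_width: 0.0002
```

```bash
python3 ball.py
```

```text
ball px 441.8625 197.3625 80
0.17 [427.04762832 180.30180266]
0.7 [436.98140689 189.73146415]
0.8 [438.69002319 192.1845362 ]
0.9 [440.29534392 194.79282109]
1.0 [441.77832903 197.52678176]
```

Ball is at the q≈1.0 pixel and contact force is appearing. A small extra push will confirm the stop.

send_rows(
  steps=[
    [[0.001,0,0],[0,0,0],0],
    [[0.002,0,0],[0,0,0],0],
    [[0.003,0,0],[0,0,0],0],
    [[0.003,0,0],[0,0,0],0],
    [[0.003,0,0],[0,0,0],0],
  ],
)

```text
time_s: 13.08
tool_pos: [0.577, 0.3192, 0.0882]
tool_rot: [180.0, 0.2, -6.4]
force: [-9.4, -1.3, 3.8]
grip_width: 0.0004
```

```bash
python3 ball.py|head -1
```

```text
ball px 441.8101265822785 197.40506329113924 79
```

The lever is firmly at its stop: force rises to about 9 N with no ball movement. Backing off and up.

send_rows(
  steps=[
    [[-0.01,0,0],[0,0,0],0],
    [[-0.025,0,0],[0,0,0],0],
    [[-0.045,0,0],[0,0,0],0],
    [[-0.065,0,0],[0,0,0],0],
    [[-0.085,0,0],[0,0,0],0],
  ],
)

```text
time_s: 13.55
tool_pos: [0.4965, 0.3282, 0.0886]
tool_rot: [-179.8, -0.3, -6.6]
force: [0.1, 0.5, 0.6]
grip_width: 0.0
```

send_rows(
  steps=[
    [[-0.01,0,-0.03],[0,0,0],0],
    [[-0.02,0,-0.06],[0,0,0],0],
    [[-0.03,0,-0.09],[0,0,0],0],
    [[-0.04,0,-0.12],[0,0,0],0],
    [[-0.04,0,-0.14],[0,0,0],0],
  ],
)

```text
time_s: 13.97
tool_pos: [0.4554, 0.3343, 0.2318]
tool_rot: [-179.8, -0.5, -6.4]
force: [0.5, 1.2, 0.0]
grip_width: 0.0004
```

send_rows(
  steps=[
    [[0,0,0],[0,0,0],0],
    [[0,0,0],[0,0,0],0],
    [[0,0,0],[0,0,0],0],
    [[0,0,0],[0,0,0],0],
    [[0,0,0],[0,0,0],0],
  ],
)

```text
time_s: 14.38
tool_pos: [0.4559, 0.3319, 0.2269]
tool_rot: [-180.0, -0.1, -6.5]
force: [-0.1, -0.3, -0.5]
grip_width: 0.0007
```

```bash
python3 chk2.py f1; python3 ball.py; python3 -c "
from cell import env
import cv2
for n in('scene','top'): cv2.imwrite(f'pics/end_{n}.png',env.read_camera(n)['pixels'][:,:,::-1])"
```

```text
{'time_s': 14.3833, 'tool_pos': [0.4559, 0.3319, 0.2269], 'tool_rot': [-179.9583, -0.0616, -6.5377], 'force': [-0.0657, -0.2559, -0.4928], 'wrist_torque': [-0.0049, -0.0732, -0.0239], 'grip_width': 0.0007, 'qpos': [9.1336, 14.274, -55.4373, 93.8657, 11.9991, 78.1071, -54.4907]}
tcp rel pivot x,y -0.10574887459949055 0.0009645557014472382
ball px 442.68674698795184 195.27710843373495 83
0.17 [427.04762832 180.30180266]
0.7 [436.98140689 189.73146415]
0.8 [438.69002319 192.1845362 ]
0.9 [440.29534392 194.79282109]
1.0 [441.77832903 197.52678176]
```

View pics/f1_s.png

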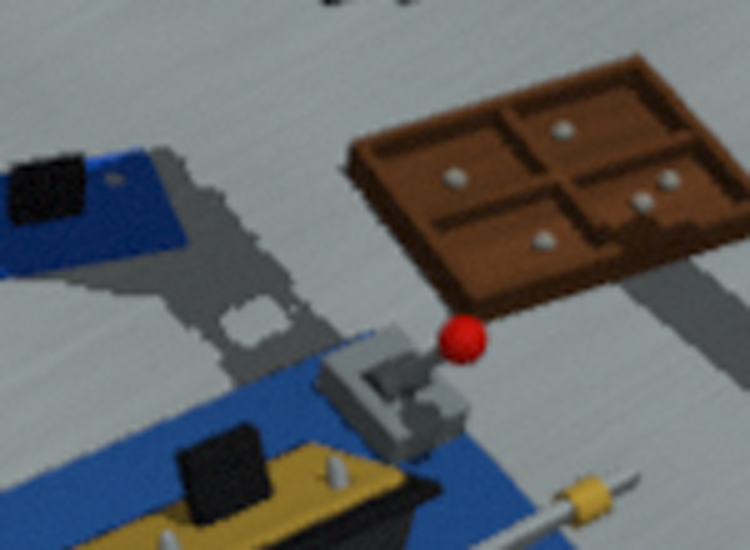

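View pics/end_top.png

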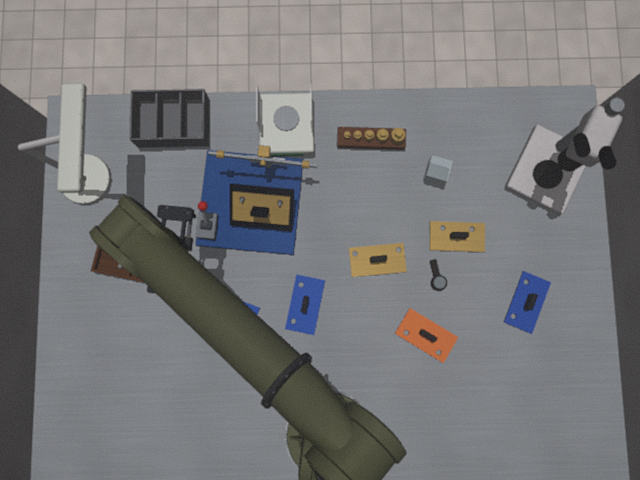

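View pics/end_scene.png

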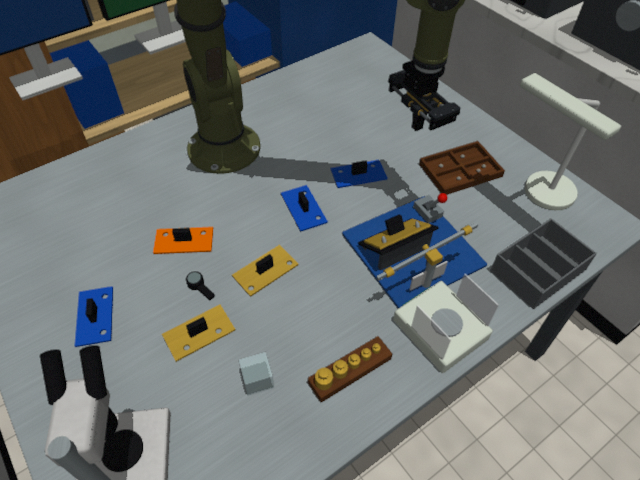

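The ball in the crop is at scene (442.6,197.6), the fully-over position; the mask mean of 195 is pulled by tray pixels. The plate is flush on both pins, the bystanders look unmoved, and the robot is clear. Handing in.

```bash
python3 -c "
from cell import env
print(env.sign_off())"
```

```text
the job is handed in; nothing more can be done
None
```

I hung the matching check plate on both pins of the carrier, let go of it, then swung the red release lever fully over and handed the job in at about 14.5 s.

- **Plate choice:** its holes measured 99.5 mm apart, against 80 and 120 mm on the other two brass plates.
- **Hanging:** the last pictures show both pins standing through both holes and the plate flush on the carrier. It did not move when I opened the fingers.
- **Lever:** it reached its stop, where the force rose to about 9 N with no further movement. After I backed off it stayed at the fully-over position.
- **Everything else:** the other plates and the rest of the counter look unmoved, and the robot was touching nothing.

Two checks disagreed:
- **Plate height:** before insertion, the camera estimates of the plate's position in the hand differed from the arm's reading by a few mm, mostly in height. I set the final height by contact, about 20 N, rather than by measurement.
- **Lever ball:** the last automatic reading of the lever ball was about 2 pixels off. I put this down to reddish tray pixels, and by eye in the crop the ball was at the expected spot.

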